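# Turn the bench carousel to bring the mandrel to the front

## Task

Turn the jeweller's tool carousel by pushing its lobed rim with the fingertips, until the tapered steel ring mandrel stands squarely at the front, over the middle of the parts tray. Turn it steadily rather than flinging it round, by the rim only: do not touch the centre post or any of the tools standing in the cups, pick nothing up, and leave the other things on the bench where they are. Leave the carousel at rest and take the hand away.

Things in the scene. Friction and masses are not known exactly. Their poses are not given: they have to be found in the camera images.
- foot: Fixed black foot of the tool carousel: round plate 196 mm across, 14 mm high, with an open parts tray (100 mm long, 110 wide, 16 high, brass rings in it) sticking out in front, 92 to 192 mm from the axis. Origin on the table, on the carousel's vertical axis; z up; its front, the middle of the tray, lies along its own -x. Place and yaw vary.
- carousel: Dark red turning disc, 236 mm across, underside 30 mm and top 55 mm above the table, on a vertical axis. Origin on the axis at its underside, z up. Turns endlessly both ways, no detents, light friction (under 1 N at the rim), stops almost at once when left. Five cups (45 mm outside, 18 mm high) on its top, 70 mm from the axis, at 180, 252, 324, 36, 108 degrees from its +x.
- rim_lobe (a point): Top centre of one of ten equal upright lobes round the disc's rim (at 18, 54, 90 .. 342 degrees from the disc's +x; this one at 18): 12 mm radius, centred 120 mm from the axis, 132 mm to the outside, as thick as the disc (30 to 55 mm above the table). Gaps of 50 mm between neighbours, where the disc edge is 118 mm from the axis; finger ends fit in at 36 mm above the table, clear of the tray.
- post: Centre post of the carousel, turning with it: steel rod 12 mm thick with a black ball 32 mm across on top, ball top 181 mm above the table. Origin on the axis on the disc's top. Not to be touched.
- mandrel: The ring mandrel that is to face front: a plain steel round taper, the tallest of the five tools, 142 mm high, narrowing from 27 mm just above its foot to 10 mm at its tip. Stands loose in a cup of the carousel, which one varies; round foot 33 mm across, origin under its centre (on the disc), z up. Do not touch.
- graver: Graver: black round block, thin steel shaft and a wooden mushroom handle on top, 104 mm high. Stands loose in a cup of the carousel, which one varies; round foot 33 mm across, origin under its centre (on the disc), z up. Do not touch.
- punch: Dapping punch: steel rod 12 mm thick with a steel ball 22 mm across on top, 91 mm high. Stands loose in a cup of the carousel, which one varies; round foot 33 mm across, origin under its centre (on the disc), z up. Do not touch.
- brush_pot: Aluminium pot 58 mm high with three small brushes sticking out to 130 mm. Stands loose in a cup of the carousel, which one varies; round foot 33 mm across, origin under its centre (on the disc), z up. Do not touch.
- flux_jar: Amber glass jar with a white cap, 52 mm high. Stands loose in a cup of the carousel, which one varies; round foot 33 mm across, origin under its centre (on the disc), z up. Do not touch.
- bench_block: Loose steel block 65 x 65 x 22 mm lying on the bench, origin under its centre. Leave alone.
- hammer: Loose hammer 210 mm long lying on the bench. Leave alone.
- tweezers: Loose steel tweezers 125 mm long, 7 mm high, lying beside the carousel. Leave alone.
- solder_tin: Loose round aluminium tin 54 mm across, 24 mm high, near the carousel. Leave alone.

How it is judged:
By the outcome, as a careful person would: the job done as asked, in the order asked, and still so for the second after the job is handed in, with the robot touching nothing.
It also fails if it takes over 64 s, if anything falls off the work surface, if the arm or the gripper's body presses on something with over 40 N, if the wrist force passes 120 N, or if a joint passes its speed limit or range.

## Robot

A 7-joint arm with a two-finger parallel gripper is mounted at the origin on the work surface. World frame = base frame: x ahead of the robot, y to its left, z up, the work surface at z = 0. Lengths are in m, angles in rad, forces in N, time in s.
With the tool pointing down it reaches from about 0.35 to 0.9 m from the base axis. Payload 8.1 kg.
Tool frame: the origin (TCP) lies where the fingers leave the gripper's body, on its centre line; the fingertips stand 66 mm ahead of it and the grasp point (between the pads) lies 47 mm ahead of it (arm.tip_reach is the distance from the TCP to the fingertips, in m); z points along the fingers, y is the direction in which the jaws open and shut (so a half turn about z gives the same grasp; the last joint's range is limited). The gripper opens to 92 mm and grips with 3 to 60 N. Pads are 19 mm wide; open, the fingers measure 130 mm over their backs; the gripper's body (75 mm by 190 mm) begins 47 mm behind the grasp point.
Start: joints at [1.112, 0.434, 0.025, 1.573, -0.012, 1.134, -0.075], TCP at [0.218, -0.586, 0.292] pointing down, gripper open.
Joint ranges: [-2.62, 2.62], [-0.44, 2.09], [-1.27, 1.32], [0.08, 2.57], [-1.32, 4.46], [0.12, 2], [-2.74, 2.74]. Speed limits (rad/s): [2.22, 2.22, 3.01, 3.01, 3.14, 3.14, 3.14].

## Interface

Orientations are given as a rotation vector (axis times angle).
In Python, from cell import arm gives the robot as it stands.
- The arm moves only by the tool carry_out, never from a script. Its argument "plan" is a list of rows, each a list of 5 numbers: the shift along the world's x, y, z in cm, then the turn about the world's z in rad, then the finger opening in cm, from 0 to 9.18. In form: [[tx, ty, tz, spin, fingers], ...]. A call has 1 to 20 rows; each row is the pose to reach, as a shift and turn from the pose measured when the call began; what a row does not reach only later rows make up. A row lasts 1/10 s, in which the tool goes at most 50 mm and 8.59 degrees, less where a joint would pass 70% of its speed; a pose out of reach is approached as far as the arm can. A call with a gripper value outside its range is refused whole. The fingers move at their own pace and stop on an object; "squeeze" is the grip in N (left out, the last holds). Time passes only in rows, so rows that repeat a pose let the fingers close. It gives the time, the measured TCP pose, the force and the opening at its end, in the units of the state.
- arm.observe(): the state, without advancing time (a new reading comes with each control period).
- arm.get_image(name): name is "side" or "top"; returns (picture, depth): 400x640x3 uint8, red, green, blue; 400x640 float32, m along the optical axis (not along the pixel's ray), 0 where there is no reading.
- arm.get_calibration(name): a dict with "intrinsics" (3x3 intrinsics, pixels), "D" ([k1, k2, p1, p2, k3] as OpenCV has them; the pictures are not rectified), "rvec" (rotation vector, rad) and "tvec" (3), from world to camera coordinates, as OpenCV has them. Camera axes: x right, y down, z forward; pixel columns grow to the right and rows downward; lengths in m; the calibration is good to about 2 mm. A picture is of the moment at which its call begins. get_calibration takes no time and is no camera call.
- arm.sign_off(): hands the job in, once; it reports no verdict.
The state is a dict: "clock": time; "joints": joint angles; "dq": joint speeds; "joint_efforts": joint torques, N m; "position": TCP position; "ee_rot": TCP orientation; "force": force on the tool from outside, world axes, zero at the start; "ft_torque": the same for the moment, N m; "width": opening from 0.0 (shut) to 1.0 (fully open).
Only numpy, scipy, OpenCV 4.12 (cv2) and the standard library are available. Lean on these libraries where they do the work, as an engineer would, in place of code of your own. Each camera call takes 0.05 s, during which the arm holds its last target. There are 200 camera calls.

## Working session

There is one attempt and no reset: what is moved stays moved. The work goes in short steps, Python scripts to look and compute and a tool call to move; the robot and the scene stay as the last step left them, time stands still between calls to the robot, and variables do not carry over. Pictures are saved under pics/ and viewed, about 8 in all and at most 12, crops included, and the job is handed in when it is done.

Besides the shell and the picture viewer there is one more tool, called after ">>>" by a JSON object that holds its "name" and its "arguments". carry_out: Moves the arm, as the interface text tells. Its arguments: {"type":"object","properties":{"plan":{"type":"array"},"squeeze":{"type":"number"}},"required":["plan"]}

```bash
mkdir -p pics; cat > h.py <<'E'
import numpy as np, cv2
from cell import arm
def shot(n,f):
    im,d=arm.get_image(n); cv2.imwrite('pics/'+f,im[:,:,::-1]); return im,d
def ray(n,px,z):
    c=arm.get_calibration(n); K=np.array(c['intrinsics'],float); R=cv2.Rodrigues(np.array(c['rvec'],float))[0]; t=np.array(c['tvec'],float).ravel()
    u=cv2.undistortPoints(np.array(px,float).reshape(-1,1,2),K,np.array(c['D'],float)).reshape(-1,2)
    o=-R.T@t; v=np.c_[u,np.ones(len(u))]@R
    return o+v*((z-o[2])/v[:,2])[:,None]
def proj(n,P):
    c=arm.get_calibration(n)
    return cv2.projectPoints(np.array(P,float).reshape(-1,3),np.array(c['rvec'],float),np.array(c['tvec'],float),np.array(c['intrinsics'],float),np.array(c['D'],float))[0].reshape(-1,2)
E
python3 - <<'E'
from h import *
a=shot('top','t0.png');b=shot('side','s0.png')
s=arm.observe();print({k:np.round(v,3) for k,v in s.items()}, arm.tip_reach)
for n in('top','side'):
    c=arm.get_calibration(n);R=cv2.Rodrigues(np.array(c['rvec']))[0];print(n,-R.T@np.array(c['tvec']).ravel(),R)
E
```

```text
{'clock': np.float64(0.1), 'joints': array([ 1.112,  0.435,  0.025,  1.574, -0.012,  1.134, -0.075]), 'dq': array([-0.002, -0.001,  0.002, -0.002,  0.001, -0.   , -0.   ]), 'joint_efforts': array([ 3.0000e-03, -6.6914e+01,  9.8800e-01, -3.1515e+01, -6.1000e-02,
        3.8000e-02,  0.0000e+00]), 'position': array([ 0.218, -0.586,  0.292]), 'ee_rot': array([-3.091e+00, -5.560e-01,  1.000e-03]), 'force': array([0.611, 0.32 , 1.243]), 'ft_torque': array([ 0.083,  0.035, -0.034]), 'width': np.float64(0.997)} 0.0655
top [ 0.3564683  -0.02770573  1.42395059] [[-0.0276803  -0.99957514 -0.009129  ]
 [-0.98448368  0.02884319 -0.17308942]
 [ 0.17327919  0.00419619 -0.98486381]]
side [0.56264917 0.67338176 0.93597742] [[-0.99825694 -0.05885373  0.00439656]
 [-0.04859747  0.7774502  -0.62706417]
 [ 0.03348696 -0.62618482 -0.77895519]]
```

View pics/t0.png

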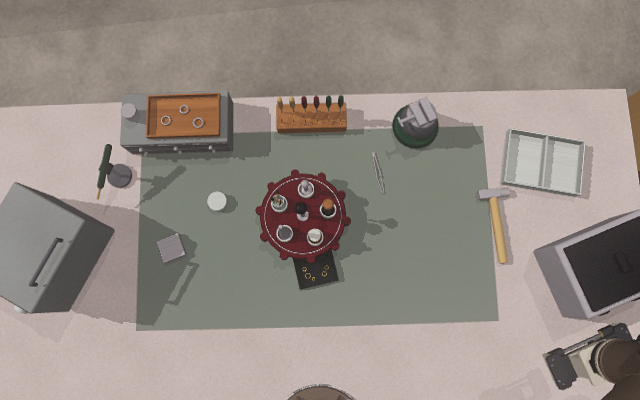

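View pics/s0.png

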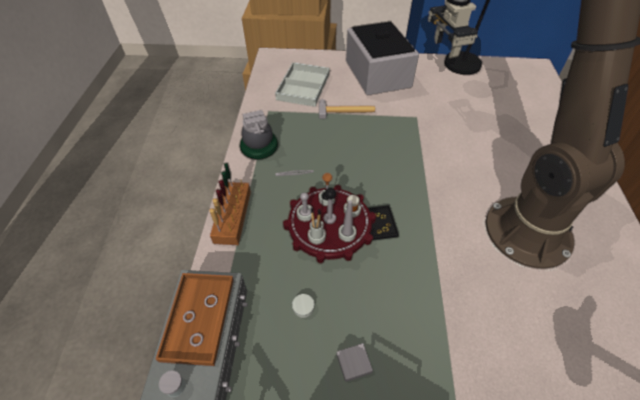

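The top view shows the carousel at about (302,215), with the tray below it, centred near (317,270). The side view shows the tall taper at (350,215), which corresponds to the cup at (284,233) in the top view. Next I'll measure it.

```bash
cat > m.py <<'E'
from h import *
from scipy.optimize import least_squares
def measure(f,c0=None):
    im,d=shot('top',f)
    hsv=cv2.cvtColor(im,cv2.COLOR_RGB2HSV).astype(int)
    h,s,v=hsv[...,0],hsv[...,1],hsv[...,2]
    m=(((h<8)|(h>168))&(s>120)&(v>25)&(v<170)).astype(np.uint8)
    m[:, :235]=0;m[:,370:]=0;m[:160]=0;m[280:]=0
    m=cv2.morphologyEx(m,cv2.MORPH_CLOSE,np.ones((3,3),np.uint8))
    ct=max(cv2.findContours(m,cv2.RETR_EXTERNAL,cv2.CHAIN_APPROX_NONE)[0],key=cv2.contourArea)
    ct=cv2.convexHull(ct) if False else ct
    P=ray('top',ct.reshape(-1,2),.055)[:,:2]
    # outline model: r = mean + amplitude*cos(10*(ang-phase))
    def res(q):
        e=P-q[:2];a=np.arctan2(e[:,1],e[:,0]);return np.hypot(*e.T)-q[2]-q[3]*np.cos(10*a)-q[4]*np.sin(10*a)
    r=least_squares(res,[*P.mean(0),.123,.005,0],loss='soft_l1',f_scale=.003).x
    ph=np.arctan2(r[4],r[3])/10
    return im,d,r[:2],r[2],np.hypot(r[3],r[4]),ph,m
E
python3 - <<'E'
from m import *
im,d,c,R,A,ph,m=measure('t1.png')
print('axis',c,R,A,'lobe phase deg mod36',np.degrees(ph))
# tray: dark pixels below disc, floor-ish/rim height 16mm
hsv=cv2.cvtColor(im,cv2.COLOR_RGB2HSV)
g=(hsv[...,2]<60).astype(np.uint8);g[:258]=0;g[300:]=0;g[:,:285]=0;g[:,350:]=0
g=cv2.morphologyEx(g,cv2.MORPH_CLOSE,np.ones((5,5),np.uint8))
ct=max(cv2.findContours(g,cv2.RETR_EXTERNAL,cv2.CHAIN_APPROX_NONE)[0],key=cv2.contourArea)
P=ray('top',ct.reshape(-1,2),.016)[:,:2]
T=cv2.boxPoints(cv2.minAreaRect((P*1000).astype(np.float32)));print('tray box mm',T)
rel=P-c;
# side edges & far edge
far=T[np.argsort(np.linalg.norm(T/1000-c,axis=1))[-2:]].mean(0)/1000
print('front dir deg',np.degrees(np.arctan2(*(far-c)[::-1])),np.linalg.norm(far-c))
# predicted cups for lobe phases: cups at lobe+18+72k -> two candidate families
for k in range(10):
    a=ph+np.radians(18+36*k);p=np.r_[c+.07*np.array([np.cos(a),np.sin(a)]),.073]
    print(k,np.degrees(a).round(1),proj('top',p)[0].round(1),'side',proj('side',p)[0].round(1),'tip142',proj('side',p+[0,0,.124])[0].round(1),proj('top',p+[0,0,.124])[0].round(1))
t=cv2.resize(im[160:300,235:375],None,fx=4,fy=4,interpolation=cv2.INTER_CUBIC)
s,_=shot('side','s1.png')
cv2.imwrite('pics/c1.png',t[:,:,::-1])
cv2.imwrite('pics/c2.png',cv2.resize(s[150:290,260:420],None,fx=4,fy=4,interpolation=cv2.INTER_CUBIC)[:,:,::-1])
# objects: tweezers, tin
for n,q in(('tin',(217,202)),('tw1',(375,153)),('tw2',(382,192))):print(n,ray('top',[q],.01))
E
```

```text
axis [0.5805837  0.03069843] 0.11765044574302447 0.005780142717549332 lobe phase deg mod36 9.283079874051658
tray box mm [[382.81216   43.038963]
 [405.91476  -62.80085 ]
 [491.4935   -44.120796]
 [468.3909    61.719017]]
front dir deg -167.7068165573862 0.19059029990081036
0 27.3 [289.6 192. ] side [306.3 223.9] tip142 [304.7 194.6] [286.1 181.6]
1 63.3 [278.5 203.5] side [316.8 233.8] tip142 [316.3 204.9] [273.9 194.2]
2 99.3 [276.3 219.2] side [332.8 236.7] tip142 [334.  207.9] [271.4 211.4]
3 135.3 [283.9 233.2] side [347.5 231.2] tip142 [350.2 202.2] [279.7 226.8]
4 171.3 [298.5 240.1] side [355.  219.9] tip142 [358.3 190.5] [295.8 234.3]
5 207.3 [314.5 237. ] side [352.6 207.4] tip142 [355.6 177.6] [313.3 230.9]
6 243.3 [325.6 225.3] side [342.  198.5] tip142 [343.9 168.4] [325.5 218.1]
7 279.3 [327.6 209.4] side [327.1 196. ] tip142 [327.6 165.9] [327.7 200.7]
8 315.3 [319.8 195.6] side [313.2 200.7] tip142 [312.4 170.7] [319.2 185.6]
9 351.3 [305.3 189. ] side [305.1 211.2] tip142 [303.5 181.5] [303.3 178.4]
tin [[0.63334959 0.27337633 0.01      ]]
tw1 [[ 0.76314409 -0.17985073  0.01      ]]
tw2 [[ 0.64836437 -0.1943234   0.01      ]]
```

View pics/c1.png

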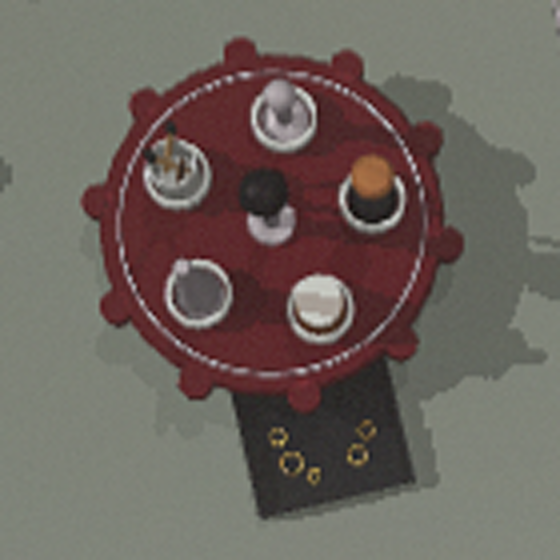

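View pics/c2.png

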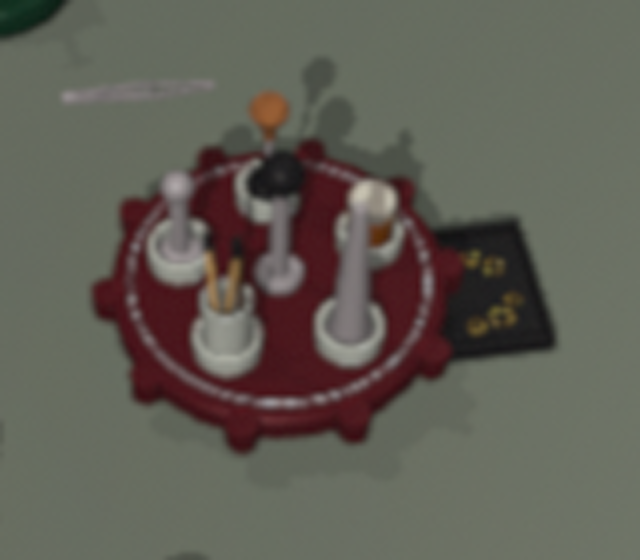

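Crop 1 shows five cups. The plain grey one at crop (198,292), or (284.5,233) in full pixels, is the mandrel, and crop 2 confirms it as the tall taper. It sits at 135.3° and the front is at 192.3°, so the disc has to turn +57.0°. Lobes stand at 9.3°+36k.

I'll straddle the lobe at 225.3° with the jaws tangential. That keeps the gripper body radially clear of the tools.

>>> {"name": "carry_out", "arguments": {"plan": [[2,4,0,0.03,3.4],[4,8,0,0.06,3.4],[6,12,0,0.1,3.4],[8,16,0,0.13,3.4],[10,20,0,0.17,3.4],[12,24,0,0.2,3.4],[14,28,0,0.23,3.4],[16,32,0,0.27,3.4],[18,36,0,0.3,3.4],[20,40,0,0.33,3.4],[22,44,0,0.37,3.4],[24,48,0,0.4,3.4],[25.5,50.4,0,0.43,3.4],[26.1,51.4,0,0.435,3.4],[26.1,51.4,0,0.435,3.4],[26.1,51.4,0,0.435,3.4]]}}

```text
clock: 1.8
position: [0.478, -0.073, 0.2915]
ee_rot: [-2.9, -1.207, 0.003]
force: [-0.6, -0.8, 0.9]
width: 0.368
```

```bash
cat > st.py <<'E'
from h import *
s=arm.observe();p=np.array(s['position']);R=cv2.Rodrigues(np.array(s['ee_rot'],float))[0]
c=np.array([.5806,.0307]);e=p[:2]-c
print('t',s['clock'],'p',p.round(4),'jaw deg',np.degrees(np.arctan2(R[1,1],R[0,1])).round(2),'tilt',R[:,2].round(3),'r',np.hypot(*e).round(4),'phi',(np.degrees(np.arctan2(e[1],e[0]))%360).round(2),'F',np.round(s['force'],2),'w',s['width'],'q',np.round(s['joints'],2))
E
python3 st.py
```

```text
t 1.8 p [ 0.478  -0.073   0.2915] jaw deg -44.79 tilt [-0.002 -0.    -1.   ] r 0.1459 phi 225.29 F [-0.58 -0.8   0.85] w 0.3679030572125055 q [ 0.35  0.24 -0.37  1.88  0.1   1.04 -0.84]
```

>>> {"name": "carry_out", "arguments": {"plan": [[0,0,-3,0,3.4],[0,0,-6,0,3.4],[0,0,-9,0,3.4],[0,0,-12,0,3.4],[0,0,-15,0,3.4],[0,0,-17,0,3.4],[0,0,-18.5,0,3.4],[0,0,-19,0,3.4],[0,0,-19,0,3.4],[0.2,0.2,-19,0,3.4],[0.5,0.5,-19,0,3.4],[0.8,0.8,-19,0,3.4],[1.0,1.0,-19,0,3.4],[1.0,1.0,-19,0,3.4]]}}

```text
clock: 3.2
position: [0.4886, -0.0624, 0.1018]
ee_rot: [-2.899, -1.209, 0.001]
force: [0.7, 0.4, 0.5]
width: 0.372
```

```bash
python3 st.py; python3 - <<'E'
from h import *
im,_=shot('top','t2.png');s,_=shot('side','s2.png')
f=lambda a:cv2.resize(a,(600,450),interpolation=cv2.INTER_CUBIC)
cv2.imwrite('pics/c3.png',f(s[140:290,250:450])[:,:,::-1])
E
```

```text
t 3.2 p [ 0.4886 -0.0624  0.1018] jaw deg -44.74 tilt [-0.001  0.    -1.   ] r 0.1309 phi 225.33 F [0.7  0.38 0.47] w 0.3722461656201608 q [ 0.25  0.5  -0.3   2.07  0.25  0.61 -1.01]
```

View pics/c3.png

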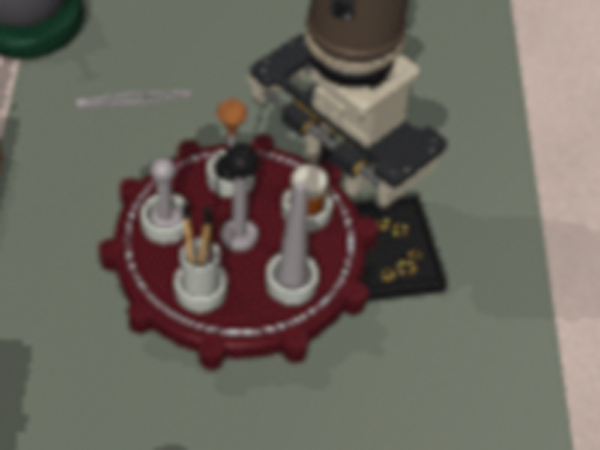

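The jaws straddle the lobe and the gripper body is clear of the jar and the other tools. Next I'll work out the arc numbers.

```bash
cat > arc.py <<'E'
from h import *
import sys
a0,st,n=map(float,sys.argv[1:4])
p=np.array(arm.observe()['position'])[:2];c=np.array([.5806,.0307]);b=None
for i in range(1,int(n)+1):
    a=np.radians(a0+st*i);q=(c+.131*np.array([np.cos(a),np.sin(a)])-p)*100
    print([round(q[0],2),round(q[1],2),0,round(np.radians(st*i),3),3.4],end=', ')
E
python3 arc.py 225.3 1.5 20
```

```text
[np.float64(0.29), np.float64(-0.19), 0, np.float64(0.026), 3.4], [np.float64(0.54), np.float64(-0.43), 0, np.float64(0.052), 3.4], [np.float64(0.8), np.float64(-0.65), 0, np.float64(0.079), 3.4], [np.float64(1.06), np.float64(-0.87), 0, np.float64(0.105), 3.4], [np.float64(1.33), np.float64(-1.08), 0, np.float64(0.131), 3.4], [np.float64(1.61), np.float64(-1.28), 0, np.float64(0.157), 3.4], [np.float64(1.89), np.float64(-1.48), 0, np.float64(0.183), 3.4], [np.float64(2.18), np.float64(-1.67), 0, np.float64(0.209), 3.4], [np.float64(2.47), np.float64(-1.85), 0, np.float64(0.236), 3.4], [np.float64(2.76), np.float64(-2.02), 0, np.float64(0.262), 3.4], [np.float64(3.06), np.float64(-2.19), 0, np.float64(0.288), 3.4], [np.float64(3.37), np.float64(-2.35), 0, np.float64(0.314), 3.4], [np.float64(3.68), np.float64(-2.5), 0, np.float64(0.34), 3.4], [np.float64(3.99), np.float64(-2.64), 0, np.float64(0.367), 3.4], [np.float64(4.3), np.float64(-2.77), 0, np.float64(0.393), 3.4], [np.float64(4.62), np.float64(-2.9), 0, np.float64(0.419), 3.4], [np.float64(4.95), np.float64(-3.02), 0, np.float64(0.445), 3.4], [np.float64(5.27), np.float64(-3.12), 0, np.float64(0.471), 3.4], [np.float64(5.6), np.float64(-3.22), 0, np.float64(0.497), 3.4], [np.float64(5.93), np.float64(-3.32), 0, np.float64(0.524), 3.4],
```

>>> {"name": "carry_out", "arguments": {"plan": [[0.3,-0.2,0,0.03,3.4],[0.54,-0.43,0,0.05,3.4],[0.8,-0.65,0,0.08,3.4],[1.06,-0.87,0,0.105,3.4],[1.33,-1.08,0,0.13,3.4],[1.6,-1.28,0,0.155,3.4],[1.9,-1.48,0,0.18,3.4],[2.18,-1.67,0,0.21,3.4],[2.47,-1.85,0,0.235,3.4],[2.76,-2.02,0,0.26,3.4],[3.06,-2.19,0,0.29,3.4],[3.37,-2.35,0,0.315,3.4],[3.68,-2.5,0,0.34,3.4],[4.0,-2.64,0,0.365,3.4],[4.3,-2.77,0,0.39,3.4],[4.62,-2.9,0,0.42,3.4],[4.95,-3.02,0,0.445,3.4],[5.27,-3.12,0,0.47,3.4],[5.6,-3.22,0,0.5,3.4],[5.93,-3.32,0,0.525,3.4]]}}

```text
clock: 5.3
position: [0.5476, -0.0961, 0.1016]
ee_rot: [-2.485, -1.922, 0.003]
force: [-0.6, -0.6, -0.4]
width: 0.371
```

```bash
python3 st.py; python3 arc.py 255.3 1.5 19; python3 - <<'E'
from m import *
im,d,c,R,A,ph,m=measure('t3.png')
print('\naxis',c,R,A,'lobe phase mod36',np.degrees(ph)%36)
E
```

```text
t 5.3 p [ 0.5476 -0.0961  0.1016] jaw deg -14.56 tilt [-0.001 -0.001 -1.   ] r 0.1311 phi 255.42 F [-0.59 -0.58 -0.41] w 0.37109047041628546 q [ 0.39  0.6  -0.43  1.91  0.37  0.72 -0.52]
[np.float64(0.31), np.float64(-0.07), 0, np.float64(0.026), 3.4], [np.float64(0.64), np.float64(-0.14), 0, np.float64(0.052), 3.4], [np.float64(0.98), np.float64(-0.21), 0, np.float64(0.079), 3.4], [np.float64(1.32), np.float64(-0.27), 0, np.float64(0.105), 3.4], [np.float64(1.66), np.float64(-0.31), 0, np.float64(0.131), 3.4], [np.float64(2.0), np.float64(-0.35), 0, np.float64(0.157), 3.4], [np.float64(2.34), np.float64(-0.38), 0, np.float64(0.183), 3.4], [np.float64(2.68), np.float64(-0.4), 0, np.float64(0.209), 3.4], [np.float64(3.02), np.float64(-0.41), 0, np.float64(0.236), 3.4], [np.float64(3.37), np.float64(-0.42), 0, np.float64(0.262), 3.4], [np.float64(3.71), np.float64(-0.41), 0, np.float64(0.288), 3.4], [np.float64(4.05), np.float64(-0.39), 0, np.float64(0.314), 3.4], [np.float64(4.4), np.float64(-0.37), 0, np.float64(0.34), 3.4], [np.float64(4.74), np.float64(-0.34), 0, np.float64(0.367), 3.4], [np.float64(5.08), np.float64(-0.3), 0, np.float64(0.393), 3.4], [np.float64(5.42), np.float64(-0.24), 0, np.float64(0.419), 3.4], [np.float64(5.75), np.float64(-0.18), 0, np.float64(0.445), 3.4], [np.float64(6.09), np.float64(-0.12), 0, np.float64(0.471), 3.4], [np.float64(6.42), np.float64(-0.04), 0, np.float64(0.497), 3.4], 
axis [0.58031386 0.04808401] 0.10696977668428831 0.0035064610384830134 lobe phase mod36 30.890374035819647
```

>>> {"name": "carry_out", "arguments": {"plan": [[0.3,-0.07,0,0.025,3.4],[0.64,-0.14,0,0.05,3.4],[0.98,-0.21,0,0.08,3.4],[1.32,-0.27,0,0.105,3.4],[1.66,-0.31,0,0.13,3.4],[2.0,-0.35,0,0.155,3.4],[2.34,-0.38,0,0.18,3.4],[2.68,-0.4,0,0.21,3.4],[3.02,-0.41,0,0.235,3.4],[3.37,-0.42,0,0.26,3.4],[3.71,-0.41,0,0.29,3.4],[4.05,-0.39,0,0.315,3.4],[4.4,-0.37,0,0.34,3.4],[4.74,-0.34,0,0.365,3.4],[5.08,-0.3,0,0.39,3.4],[5.42,-0.24,0,0.42,3.4],[5.75,-0.18,0,0.445,3.4],[6.0,-0.13,0,0.465,3.4],[6.15,-0.1,0,0.475,3.4],[6.15,-0.1,0,0.475,3.4]]}}

```text
clock: 7.35
position: [0.61, -0.0972, 0.1016]
ee_rot: [1.961, 2.454, -0.001]
force: [0.7, -0.1, 0.0]
width: 0.37
```

```bash
python3 st.py; cat > ph.py <<'E'
from m import *
import sys
def phase(f,block=None):
    im,d,_,_,_,_,m=measure(f)
    c=np.array([.5806,.0307])
    ct=max(cv2.findContours(m,cv2.RETR_EXTERNAL,cv2.CHAIN_APPROX_NONE)[0],key=cv2.contourArea)
    P=ray('top',ct.reshape(-1,2),.055)[:,:2]-c
    a=np.arctan2(P[:,1],P[:,0]);r=np.hypot(*P.T);k=(r>.108)&(r<.14)
    if block: k&=(np.degrees(a)%360<block[0])|(np.degrees(a)%360>block[1])
    f=least_squares(lambda q:r[k]-q[0]-q[1]*np.cos(10*a[k])-q[2]*np.sin(10*a[k]),[.12,.005,0],loss='soft_l1',f_scale=.003).x
    return im,np.degrees(np.arctan2(f[2],f[1])/10)%36,np.hypot(f[1],f[2]),k.sum(),len(k)
if __name__=='__main__':
    im,p,A,k,n=phase(sys.argv[1],eval(sys.argv[2]) if len(sys.argv)>2 else None)
    print('phase',p,'target',(192.3-18)%36,'amp',A,k,n)
    s,_=shot('side','s_'+sys.argv[1])
    f=lambda a:cv2.resize(a,(400,300),interpolation=cv2.INTER_CUBIC)
    cv2.imwrite('pics/c_'+sys.argv[1],np.hstack([f(im[150:300,210:410]),f(s[140:290,250:450])])[:,:,::-1])
E
python3 ph.py p1.png "(235,330)"
```

```text
t 7.35 p [ 0.61   -0.0972  0.1016] jaw deg 12.74 tilt [ 0.    -0.001 -1.   ] r 0.1313 phi 282.93 F [ 0.72 -0.06  0.01] w 0.3703962719364161 q [ 0.43  0.7  -0.55  1.74  0.47  0.84 -0.11]
phase 28.381979575396624 target 30.30000000000001 amp 0.005352779881498338 214 287
```

View pics/c_p1.png

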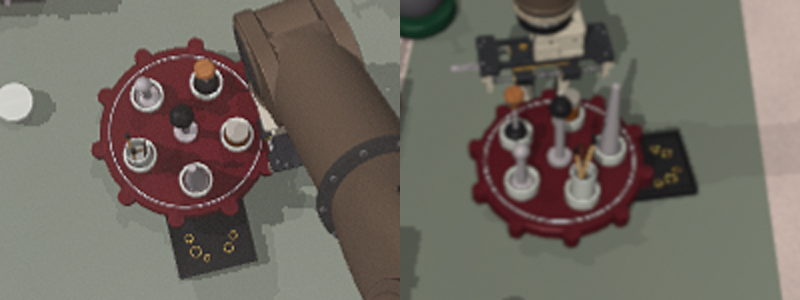

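The top-view crop shows the mandrel cup at crop (196,180), almost over the tray. The phase fit says it needs another +1.9°. I'll push by that much, centre the jaws around the lobe, then withdraw outwards and up to get a clear check.

>>> {"name": "carry_out", "arguments": {"plan": [[0.1,0.02,0,0.01,3.4],[0.2,0.05,0,0.02,3.4],[0.32,0.08,0,0.03,3.4],[0.42,0.1,0,0.033,3.4],[0.42,0.1,0,0.033,3.4],[0.42,0.1,0,0.033,3.4],[0.25,0.05,0,0.02,3.4],[0.0,0.0,0,0,3.4],[0.0,0.0,0,0,3.4],[0.1,-0.4,0,0,3.4],[0.2,-0.9,0,0,3.4],[0.4,-1.6,0,0,3.4],[0.4,-1.6,0,0,3.4],[0.4,-1.6,3,0,3.4],[0.4,-1.6,7,0,3.4],[0.4,-1.6,11,0,3.4],[0.4,-1.6,15,0,3.4],[0.4,-1.6,19,0,3.4],[0.4,-5,19,0,3.4],[0.4,-10,19,0,3.4]]}}

```text
clock: 9.45
position: [0.615, -0.1943, 0.2942]
ee_rot: [1.952, 2.457, 0.004]
force: [0.7, -0.6, -0.3]
width: 0.367
```

>>> {"name": "carry_out", "arguments": {"plan": [[-2,-4,0,0,3.4],[-4,-8,0,0,3.4],[-6,-12,0,0,3.4],[-8,-16,0,0,3.4],[-10,-20,0,0,3.4],[-12,-24,0,0,3.4],[-14,-27,0,0,3.4],[-16,-30,0,0,3.4],[-16,-30,0,0,3.4],[-16,-30,0,0,3.4]]}}

```text
clock: 10.45
position: [0.4542, -0.4951, 0.2938]
ee_rot: [1.955, 2.455, 0.004]
force: [0.3, -0.1, 0.3]
width: 0.372
```

```bash
python3 st.py; python3 ph.py p2.png; python3 - <<'E'
from m import *
im,d,c,R,A,ph,m=measure('t5.png');print('free fit',c,R,A,np.degrees(ph)%36)
# cup centre check: mandrel bearing from top image cup rim (light ring)
g=cv2.cvtColor(im,cv2.COLOR_RGB2GRAY)
p=proj('top',np.r_[c+.07*np.array([np.cos(np.radians(192.3)),np.sin(np.radians(192.3))]),.073]);print('expected cup px',p)
E
```

```text
t 10.45 p [ 0.4542 -0.4951  0.2938] jaw deg 12.94 tilt [ 0.004  0.    -1.   ] r 0.5408 phi 256.48 F [ 0.3  -0.14  0.32] w 0.37236669404492684 q [ 1.1   0.58 -0.58  1.41  0.32  1.25  0.72]
phase 30.244142451772575 target 30.30000000000001 amp 0.005718179067461327 298 298
free fit [0.58069732 0.03032655] 0.11774345759853995 0.005779099980113148 30.2472710603739
expected cup px [[308.24090472 239.45072592]]
```

View pics/c_p2.png

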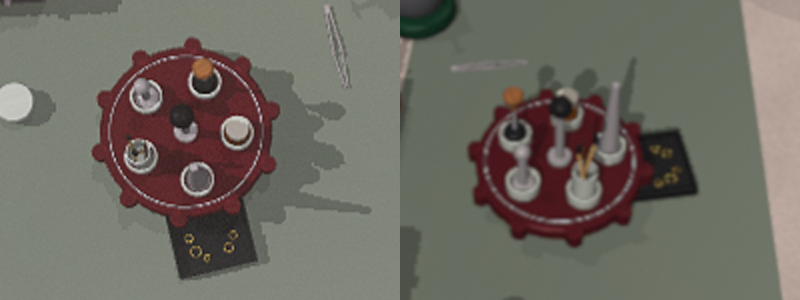

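The clear view shows the mandrel cup at full pixel (308.5,240), against an expected (308.2,239.5). The phase is 30.24° against a target of 30.30°. Everything is standing and the hand is well away, so I'm handing in.

```bash
python3 -c "
from cell import arm
print(arm.sign_off())"
```

```text
the job is handed in; nothing more can be done
None
```

I turned the carousel about +57° so the mandrel stands at the front over the middle of the tray, then took the hand away and handed the job in. I pushed one rim lobe with the fingertips in a slow arc of about 15°/s, made a +1.9° correction, then drew back outwards and up.

**Final angle:** with a clear view, the lobe phase was 30.24° against a target of 30.30°. The mandrel's cup was within about 1 pixel (roughly 2 mm) of where it should be.

**Contact and other items:** measured forces between moves stayed around 1 N. All five tools were still standing, and the tweezers, tin and tray looked undisturbed in the last crop. The bench block and hammer lay outside that crop, but the hand never went near them at low height. The clock read about 10.5 s of the 64 s allowed.

**Disagreement:** one mid-turn phase fit was wrong because the arm hid part of the disc. I discarded it and used a fit limited to the visible rim. The final fits, with the axis fixed and free, agreed (30.24° and 30.25°).

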